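# Load the carton stapler at the microgreens packing bench

## Task

Take the full-size copper staple strip (the wide and long one, not the narrow strip and not the short stub) and lay it crown up in the open channel of the bench stapler, between the nose and the spring follower. Then push the rail by its black tab fully home, so that the spring follower presses the strip against the nose, and let go.

Things in the scene. Friction and masses are not known exactly. Their poses are not given: they have to be found in the camera images.
- strip: full-size staple strip: copper-coloured inverted-U bar 110 mm long (its x), 34 wide (y), 18 high, 0.08-0.17 kg, crown up on the bench; either end may lead. Origin: centre of its underside. Two bystander strips of the same material lie near it: one as long but only 14 mm wide, one as wide but only 45 mm long
- stapler: fixed bench stapler, origin on the bench, z up; channel along its x on y = 0, floor 45 mm up, nose stop at x = +75 mm (85 mm high, 70 wide). Grey head behind it: x 95-255 mm, 97 mm high, 223 from x = 160. Base plate x -140 to 260, 110 wide, 12 high
- seat (a point): where the strip's origin comes to rest: middle of the channel floor, stapler x = +20 mm, 45 mm above the bench, axes as the stapler's. Laying it up to 20 mm nearer -x is fine: the follower pushes it up. Walls 42 mm apart, 10 high, flaring to 58 apart at 21 mm; cut away for fingers from 32 mm behind to 25 mm ahead of here, where the floor is 30 mm wide, clear beneath
- rail (a joint): distance in m the rail is drawn out to the stapler's -x: 0 fully home, starts 0.095-0.11; stays where left, slides at 6 N (+3 N of follower spring at the end). It carries two flat bars 70-73 mm up (front ends at stapler x = +35 mm minus this value) that pass over the strip, and in the channel the follower, a dark block 34 mm wide, front face at x = -15 mm minus this value
- rail_handle (a point): centre of the black upright tab at the rail's rear end (stapler x = -125 mm minus the joint value): 12 mm thick along the stapler's x, 44 wide along its y, 45 high; centre 97 mm, top 120 mm above the bench. Nothing stands behind it (towards the stapler's -x). Push or pinch it to slide the rail

How it is judged:
By the outcome, as a careful person would: the job done as asked, in the order asked, and still so for the second after the job is handed in, with the robot touching nothing.
It also fails if it takes over 46 s, if anything falls off the work surface, if the arm or the gripper's body presses on something with over 40 N, if the wrist force passes 120 N, or if a joint passes its speed limit or range.

## Robot

A 6-joint arm with a two-finger parallel gripper is mounted at the origin on the work surface. World frame = base frame: x ahead of the robot, y to its left, z up, the work surface at z = 0. Lengths are in mm, angles in degrees, forces in N, time in s.
With the tool pointing down it reaches from about 350 to 850 mm from the base axis. Payload 8.1 kg.
Tool frame: the origin (TCP) lies between the finger pads; the fingertips stand 22 mm ahead of it and the grasp point (between the pads) lies 3 mm ahead of it; z points along the fingers, y is the direction in which the jaws open and shut (so a half turn about z gives the same grasp; the last joint's range is limited). The gripper opens to 85 mm and grips with 20 to 120 N. Pads are 22 mm wide; open, the fingers measure 114 mm over their backs; the gripper's body (76 mm by 85 mm) begins 54 mm behind the grasp point. The pads swing forward as they close: fully open they stand 13 mm farther back than shut.
Start: joints at [58.763, 7.471, 85.268, -0, 87.261, -4.893], TCP at [266.242, 537.7, 253.292] pointing down, gripper open.
Joint ranges: [-169.43, 169.43], [-51.17, 129.36], [1.28, 143.12], [-76.62, 256.62], [0, 156.53], [-152.29, 152.29]. Speed limits (degrees/s): [136.94, 136.94, 159.86, 180, 180, 180].

## Interface

Orientations are given as [roll, pitch, yaw] about the fixed x, y, z axes, in that order (R = Rz(yaw) Ry(pitch) Rx(roll)).
In Python, from bench import r gives the robot as it stands.
- The arm moves only by the tool drive_tool, never from a script. Its argument "moves" is a list of rows, each a list of 2 entries, a list of its own where there are three numbers: the shift along the world's x, y, z in mm, then the turn about the world's z in degrees. A call has exactly 8 rows; each row is the pose to reach, as a shift and turn from the pose commanded when the call began; what a row does not reach only later rows make up. A row lasts 1/12 s, in which the tool goes at most 41.7 mm and 7.16 degrees, less where a joint would pass 70% of its speed; a pose out of reach is approached as far as the arm can. A call with a gripper value outside its range is refused whole. "fingers" is the finger opening in mm, from 0 to 85.4, set as the call begins (left out, the last holds). The fingers move at their own pace and stop on an object; "squeeze" is the grip in N (left out, the last holds). Time passes only in rows, so rows that repeat a pose let the fingers close, or fill a call up. It gives the time, the measured TCP pose, the force and the opening at its end, in the units of the state.
- r.sense(): the state, without advancing time (a new reading comes with each control period).
- r.snapshot(name): name is "scene" or "side" or "wrist"; returns a dict with "pixels" (384x512x3 uint8, red, green, blue), "camera_matrix" (3x3 intrinsics, pixels), "xyz" and "orientation" of the camera in the world. Camera axes: x right, y down, z forward; pixel columns grow to the right and rows downward; lengths in mm; the calibration is good to about 2 mm. A picture is of the moment at which its call begins. There is no depth.
- r.hand_in(): hands the job in, once; it reports no verdict.
The state is a dict: "time": time; "joint_pos": joint angles; "qd": joint speeds; "joint_efforts": joint torques, N m; "tool_pos": TCP position; "tcp_rot": TCP orientation; "ft_force": force on the tool from outside, world axes, zero at the start; "wrist_torque": the same for the moment, N m; "finger_gap": finger opening in mm.
Only numpy, scipy, OpenCV 4.12 (cv2) and the standard library are available. Lean on these libraries where they do the work, as an engineer would, in place of code of your own. Each camera call takes 0.05 s, during which the arm holds its last target.

## Working session

There is one attempt and no reset: what is moved stays moved. The work goes in short steps, Python scripts to look and compute and a tool call to move; the robot and the scene stay as the last step left them, time stands still between calls to the robot, and variables do not carry over. Pictures are saved under pics/ and viewed, and the job is handed in when it is done.

Besides the shell and the picture viewer there is one more tool, called after "Call:" as name(argument=value, ...) on one line, values as JSON. drive_tool: Moves the arm, as the interface text tells. Its arguments: {"type":"object","properties":{"moves":{"type":"array","items":{"type":"array"}},"fingers":{"type":"number"},"squeeze":{"type":"number"}},"required":["moves"]}

```bash
mkdir -p pics; ls
python3 - <<'E'
from bench import r
import cv2,json
print(r.sense())
for n in ["scene","side","wrist"]:
    s=r.snapshot(n); cv2.imwrite(f"pics/{n}0.png",s["pixels"][:,:,::-1])
    print(n,s["camera_matrix"],s["xyz"],s["orientation"])
E
```

```text
pics
{'time': 0.0, 'joint_pos': array([ 5.87632056e+01,  7.51593123e+00,  8.53302229e+01, -1.64107005e-03,
        8.72596284e+01, -4.89387512e+00]), 'qd': array([-0.00302546, -0.02520458,  0.02489387,  0.04490166,  0.0081063 ,
        0.00860642]), 'joint_efforts': array([ 2.15331987e-03, -5.69375753e+01, -5.00570655e+01, -3.74956908e-04,
        1.47185469e-02, -9.84151939e-05]), 'tool_pos': array([265.97879367, 537.26032019, 252.22675033]), 'tcp_rot': array([-1.79894463e+02, -7.39127620e-03,  1.53657154e+02]), 'ft_force': array([-0.18960144,  0.21689586, -0.82852553]), 'wrist_torque': array([0.01356016, 0.0332067 , 0.02042006]), 'finger_gap': 85.00146151231169}
scene [[358.73889864   0.         261.49736068]
 [  0.         358.73889864 188.5963726 ]
 [  0.           0.           1.        ]] [989.11157578 254.09646989 520.96463571] [-129.49303835    1.28561839  115.89226814]
side [[450.74852879   0.         256.05004341]
 [  0.         450.74852879 183.77446192]
 [  0.           0.           1.        ]] [ 421.5014224  -521.39368548  464.46883347] [-124.52689033    0.27314846  -10.98076915]
wrist [[338.5202623    0.         252.40038308]
 [  0.         338.5202623  192.98068851]
 [  0.           0.           1.        ]] [192.33468343 574.34123695 372.86679342] [1.61346572e+02 1.16654713e-01 6.35439071e+01]
```

View pics/scene0.png

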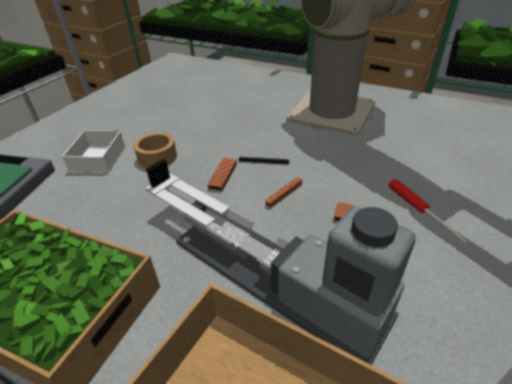

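View pics/side0.png

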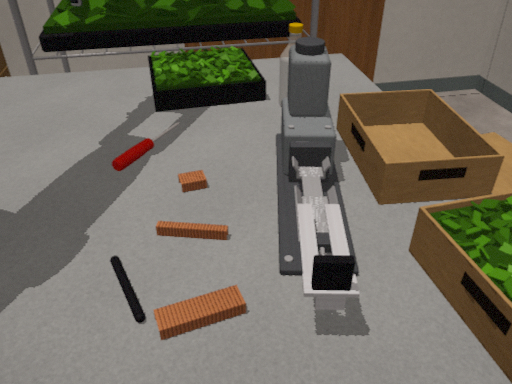

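View pics/wrist0.png

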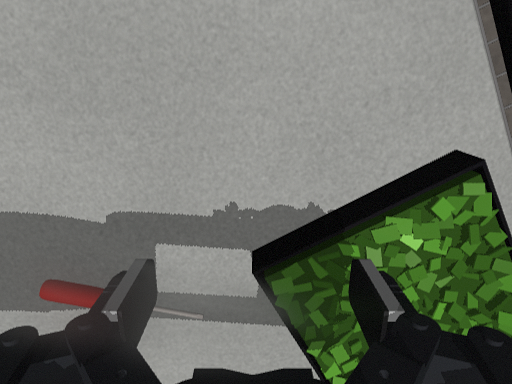

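The scene view shows the full strip near (223,173), with the stapler tab at (158,172). In the side view the strip is near (200,311) and the tab at (332,272). I'll zoom in to pick points accurately.

```bash
cat > h.py <<'E'
import numpy as np,cv2
from scipy.spatial.transform import Rotation as R
from scipy.optimize import least_squares
def cam(s): return np.array(s["camera_matrix"]),np.array(s["xyz"]),R.from_euler('xyz',s["orientation"],degrees=True).as_matrix()
def proj(c,P):
    K,t,M=c; q=(np.atleast_2d(P)-t)@M; q=q@K.T; return q[:,:2]/q[:,2:]
def ray(c,uv):
    K,t,M=c; d=M@np.linalg.inv(K)@np.array([uv[0],uv[1],1.]); return t,d/np.linalg.norm(d)
def onz(c,uv,z):
    t,d=ray(c,uv); return t+d*(z-t[2])/d[2]
def tri(obs):
    A=np.zeros((3,3));b=np.zeros(3);rs=[]
    for c,uv in obs:
        t,d=ray(c,uv);P=np.eye(3)-np.outer(d,d);A+=P;b+=P@t;rs.append((P,t))
    x=np.linalg.solve(A,b); return x,[float(np.linalg.norm(P@(x-t))) for P,t in rs]
def zoom(img,x0,y0,w,h,f,name):
    im=cv2.resize(img[y0:y0+h,x0:x0+w,::-1],None,fx=f,fy=f,interpolation=cv2.INTER_CUBIC)
    for x in range((x0+9)//10*10,x0+w,10):
        cv2.line(im,((x-x0)*f,0),((x-x0)*f,6 if x%50 else 14),(255,0,255),1)
        if x%20==0: cv2.putText(im,str(x),((x-x0)*f,22),0,.35,(255,0,255),1)
    for y in range((y0+9)//10*10,y0+h,10):
        cv2.line(im,(0,(y-y0)*f),(6,(y-y0)*f),(255,0,255),1)
        if y%20==0: cv2.putText(im,str(y),(8,(y-y0)*f+4),0,.35,(255,0,255),1)
    cv2.imwrite(name,im)
E
python3 - <<'E'
from h import *
a=cv2.imread("pics/scene0.png")[:,:,::-1]; b=cv2.imread("pics/side0.png")[:,:,::-1]
zoom(a,140,145,190,140,4,"pics/za.png"); zoom(b,140,130,220,210,3,"pics/zb.png")
zoom(a,260,195,160,150,4,"pics/zc.png")
E
```

```text
(no output)
```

View pics/za.png

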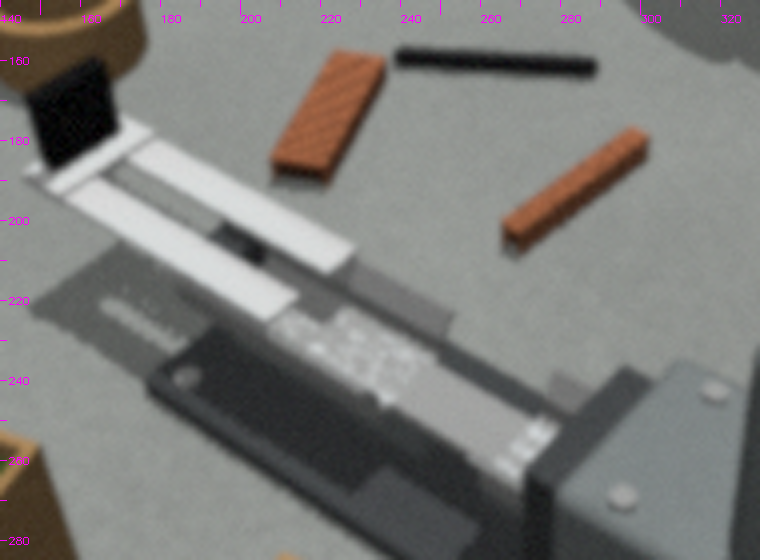

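View pics/zb.png

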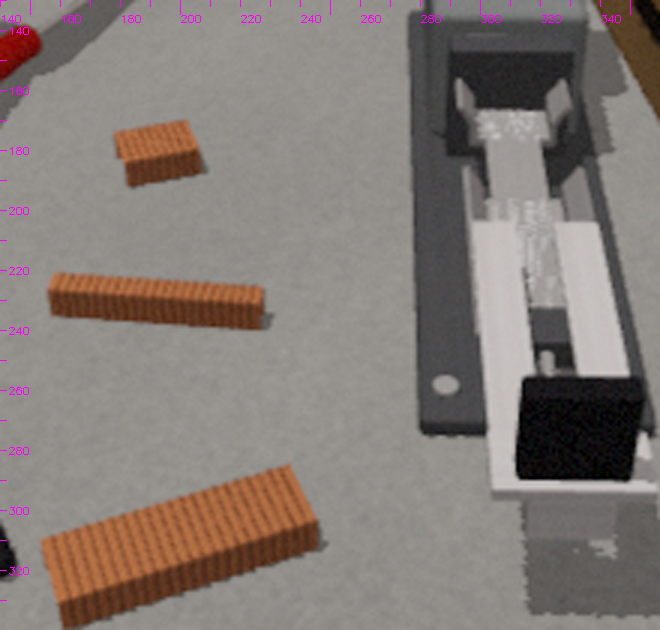

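```bash
cat > fit.py <<'E'
from h import *
from bench import r
S={n:cam(r.snapshot(n)) for n in ("scene","side")}
a,b=S["scene"],S["side"]
# strip triangulate
for A,B in [((223.8,158),(160.7,330)),((223.8,158),(154,310)),((221.3,187),(246,302.3)),((236.5,160.5),(154,310)),((209.3,183.8),(246,302.3)),((221.3,187),(236.7,285))]:
    print(A,B,*tri([(a,A),(b,B)]))
print("tab", tri([(a,(165,159.3)),(b,(314.3,256))]),tri([(a,(147,168.8)),(b,(354,256))]))
def box(p):
    x,y,w=p;return lambda q:np.array(q)@np.array([[np.cos(w),np.sin(w),0],[-np.sin(w),np.cos(w),0],[0,0,1]])+[x,y,0]
def st(p):
    f=box(p[:3]);j=p[3];o=[]
    add=lambda c,P,uv:o.append(proj(c,f([P]))[0]-uv)
    add(b,[-131-j,22,120],(314.3,256));add(b,[-131-j,-22,120],(354,256))
    add(b,[-131-j,-22,75],(350.7,290));add(b,[-131-j,22,75],(311.7,289.3))
    add(a,[-119-j,22,120],(165,159.3))
    add(b,[-140,55,12],(280,274.3));add(b,[-140,-55,12],(358,273))
    add(a,[-140,-55,12],(177.5,242.5));add(a,[-140,55,12],(193.7,225.5))
    add(a,[75,35,85],(297.5,236.7));add(a,[75,-35,85],(271.3,263.7))
    return np.array(o).ravel()
s=least_squares(st,[550,-50,np.pi/2,.1*1000],loss='soft_l1')
print("stapler",s.x[:2],np.degrees(s.x[2]),s.x[3]);print(st(s.x).reshape(-1,2).round(1).tolist())
E
python3 fit.py
```

```text
(223.8, 158) (160.7, 330) [ 373.40865034 -161.15312904   15.84048955] [0.2486169180440611, 0.24861691804403613]
(223.8, 158) (154, 310) [ 375.52469373 -149.85186285   28.88708032] [10.542298548221453, 10.542298548221398]
(221.3, 187) (246, 302.3) [ 474.52449668 -119.75668953    3.97376929] [10.729004276772322, 10.729004276772478]
(236.5, 160.5) (154, 310) [ 366.30814625 -128.38355244   13.94970467] [1.2543699635843921, 1.254369963584311]
(209.3, 183.8) (246, 302.3) [ 479.04344919 -138.56396841   16.95116576] [1.8067155021888908, 1.806715502188915]
(221.3, 187) (236.7, 285) [ 473.80552086 -108.20148633   15.67123372] [0.4800061386417907, 0.48000613864168323]
tab (array([ 551.49417564, -179.37874632,  120.12540949]), [0.5785879770521819, 0.5785879770520672]) (array([ 593.11559693, -189.33927624,  121.7671257 ]), [0.5208181201005676, 0.5208181201005735])
stapler [621.86280848  40.2018787 ] 77.48265351151004 103.71832480694823
[[0.0, 3.6], [1.2, 4.2], [-0.3, -0.9], [-0.1, -0.9], [2.9, 0.9], [-0.2, -6.5], [1.2, -4.0], [-1.9, -2.6], [22.0, -16.7], [-0.5, -0.5], [-0.1, -0.5]]
```

```bash
cat >> fit.py <<'E'
def st2(p):
    f=box(p[:3]);j=p[3];o=[]
    add=lambda c,P,uv:o.append(proj(c,f([P]))[0]-uv)
    add(b,[-131-j,22,119.5],(314.3,256));add(b,[-131-j,-22,119.5],(354,256))
    add(b,[-131-j,-22,74.5],(350.7,290));add(b,[-131-j,22,74.5],(311.7,289.3))
    add(a,[-119-j,22,119.5],(165,159.3))
    add(b,[-140,55,0],(280,274.3));add(b,[-140,-55,0],(358,273))
    add(a,[-140,-55,0],(177.5,245))
    add(a,[75,35,85],(297.5,236.7));add(a,[75,-35,85],(271.3,263.7))
    add(b,[35-j,26,73],(298.3,204));add(b,[35-j,-26,73],(340,204))
    return np.array(o).ravel()
s=least_squares(st2,s.x,loss='soft_l1')
print("stapler",s.x[:2],np.degrees(s.x[2]),s.x[3]);print(st2(s.x).reshape(-1,2).round(1).tolist())
def strip(p):
    f=box(p[:3]);o=[]
    add=lambda c,P,uv:o.append(proj(c,f([P]))[0]-uv)
    for P,uv in [((-55,-17,18),(160.7,330)),((-55,17,18),(154,310)),((55,-17,18),(246,302.3)),((55,17,18),(236.7,285)),((-55,-17,0),(161.7,339.3)),((55,-17,0),(246,312.7))]: add(b,P,uv)
    for P,uv in [((-55,-17,18),(223.8,158)),((-55,17,18),(236.5,160.5)),((55,-17,18),(209.3,183.8)),((55,17,18),(221.3,187)),((55,-17,0),(208.7,187.5)),((55,17,0),(221.7,190.7))]: add(a,P,uv)
    return np.array(o).ravel()
q=least_squares(strip,[425,-135,.2],loss='soft_l1')
print("strip",q.x[:2],np.degrees(q.x[2]));print(strip(q.x).reshape(-1,2).round(1).tolist())
ims={}
for n,c in S.items():
    im=r.snapshot(n)["pixels"][:,:,::-1].copy(); im=cv2.resize(im,None,fx=1.5,fy=1.5)
    def bx(f,x0,x1,y0,y1,z0,z1,col):
        P=f([[x,y,z] for x in(x0,x1) for y in(y0,y1) for z in(z0,z1)])
        U=proj(c,P)*1.5
        for i in range(8):
            for k in(1,2,4):
                if not i&k: cv2.line(im,tuple(int(v) for v in U[i]),tuple(int(v) for v in U[i|k]),col,1)
    f=box(s.x[:3]);j=s.x[3]
    bx(f,-140,260,-55,55,0,12,(0,255,255));bx(f,-131-j,-119-j,-22,22,74.5,119.5,(0,0,255));bx(f,75,95,-35,35,12,85,(255,0,0));bx(f,-35,75,-17,17,45,63,(0,255,0))
    bx(box(q.x),-55,55,-17,17,0,18,(255,255,0))
    cv2.imwrite(f"pics/ov_{n}.png",im)
E
python3 fit.py
```

```text
(223.8, 158) (160.7, 330) [ 373.40865034 -161.15312904   15.84048955] [0.2486169180440611, 0.24861691804403613]
(223.8, 158) (154, 310) [ 375.52469373 -149.85186285   28.88708032] [10.542298548221453, 10.542298548221398]
(221.3, 187) (246, 302.3) [ 474.52449668 -119.75668953    3.97376929] [10.729004276772322, 10.729004276772478]
(236.5, 160.5) (154, 310) [ 366.30814625 -128.38355244   13.94970467] [1.2543699635843921, 1.254369963584311]
(209.3, 183.8) (246, 302.3) [ 479.04344919 -138.56396841   16.95116576] [1.8067155021888908, 1.806715502188915]
(221.3, 187) (236.7, 285) [ 473.80552086 -108.20148633   15.67123372] [0.4800061386417907, 0.48000613864168323]
tab (array([ 551.49417564, -179.37874632,  120.12540949]), [0.5785879770521819, 0.5785879770520672]) (array([ 593.11559693, -189.33927624,  121.7671257 ]), [0.5208181201005676, 0.5208181201005735])
stapler [621.86280848  40.2018787 ] 77.48265351151004 103.71832480694823
[[0.0, 3.6], [1.2, 4.2], [-0.3, -0.9], [-0.1, -0.9], [2.9, 0.9], [-0.2, -6.5], [1.2, -4.0], [-1.9, -2.6], [22.0, -16.7], [-0.5, -0.5], [-0.1, -0.5]]
stapler [622.4319185   41.47591282] 77.41563145845574 105.74780879151277
[[0.0, 4.4], [1.2, 5.0], [-0.2, -0.2], [-0.1, -0.2], [2.7, 1.0], [-0.3, -1.1], [0.1, 1.5], [-0.4, -0.5], [0.1, 0.0], [0.4, 0.1], [2.0, -1.5], [-3.5, -1.0]]
strip [ 422.98517117 -135.46825014] 11.10692101494125
[[-1.0, 0.2], [-0.1, -0.9], [0.1, 0.3], [0.2, -1.0], [-0.1, 0.4], [0.3, -0.6], [-0.3, -1.2], [0.0, -1.9], [-2.1, 0.1], [0.1, -1.0], [-0.6, 2.5], [0.5, 1.5]]
```

```bash
python3 -c "
import cv2,numpy as np
cv2.imwrite('pics/ov.png',np.vstack([cv2.imread('pics/ov_scene.png')[200:576-80],cv2.imread('pics/ov_side.png')[50:350+0]][:1]))"
```

```text
(no output)
```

View pics/ov_scene.png

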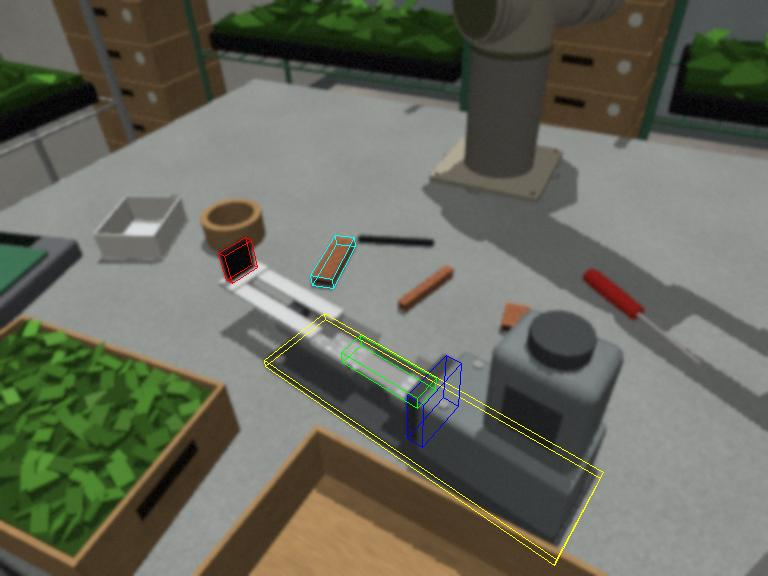

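View pics/ov_side.png

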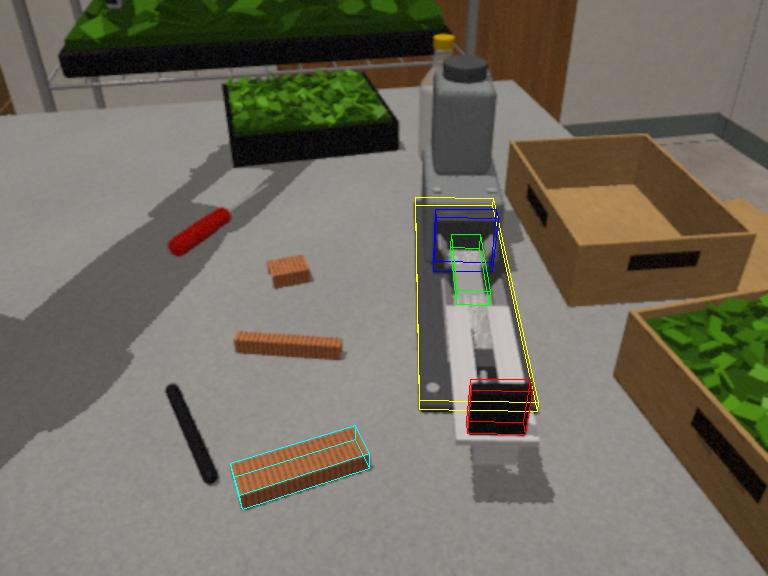

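The overlay fits both views well. The strip is at about (423,-135), yaw 11°. The stapler is at about (622,41), yaw 77.4°, with the rail drawn about 105 mm. Next I'll move above the strip for a wrist view.

Call:
drive_tool(moves=[[[10,-40,-5],-7],[[20,-80,-5],-14],[[30,-120,-5],-21],[[40,-160,-5],-28],[[50,-200,-5],-35],[[60,-240,-5],-42],[[70,-280,-5],-49],[[80,-320,-5],-56]])

```text
time: 1.12
tool_pos: [346.2, 216.0, 248.5]
tcp_rot: [179.9, -0.0, 97.3]
ft_force: [1.1, -0.3, 0.8]
finger_gap: 85.2
```

Call:
drive_tool(moves=[[[10,-40,-5],-7],[[20,-80,-10],-14],[[30,-120,-15],-21],[[40,-160,-20],-28],[[50,-200,-25],-35],[[60,-240,-30],-42],[[70,-280,-35],-49],[[80,-320,-40],-56]])

```text
time: 1.78
tool_pos: [426.4, -104.6, 208.5]
tcp_rot: [179.9, -0.0, 41.3]
ft_force: [0.6, 0.5, 0.7]
finger_gap: 85.6
```

Call:
drive_tool(moves=[[[0,-15,0],-7],[[0,-33,0],-14],[[0,-33,0],-21],[[0,-33,0],-28],[[0,-33,0],-30.5],[[0,-33,0],-30.5],[[0,-33,0],-30.5],[[0,-33,0],-30.5]])

```text
time: 2.45
tool_pos: [426.3, -135.2, 208.4]
tcp_rot: [180.0, -0.0, 11.3]
ft_force: [1.0, -0.4, 0.5]
finger_gap: 85.2
```

Run:
```python
from h import *
from bench import r
import pickle
q=r.sense();print(q["time"],q["tool_pos"],q["tcp_rot"],q["finger_gap"],q["ft_force"])
s=r.snapshot("wrist");pickle.dump(s,open("w1.pkl","wb"));cv2.imwrite("pics/w1.png",cv2.resize(s["pixels"][:,:,::-1],None,fx=1.5,fy=1.5));print(s["xyz"],s["orientation"])
```

```text
2.45 [ 426.26735121 -135.24664902  208.37840207] [ 1.79992061e+02 -8.50811368e-03  1.12781707e+01] 85.24347595083827 [ 0.96832132 -0.43167077  0.5467793 ]
[ 507.30207336 -118.82396357  328.91885368] [ 1.61292614e+02 -8.28853818e-03 -7.88324660e+01]
```

View pics/w1.png

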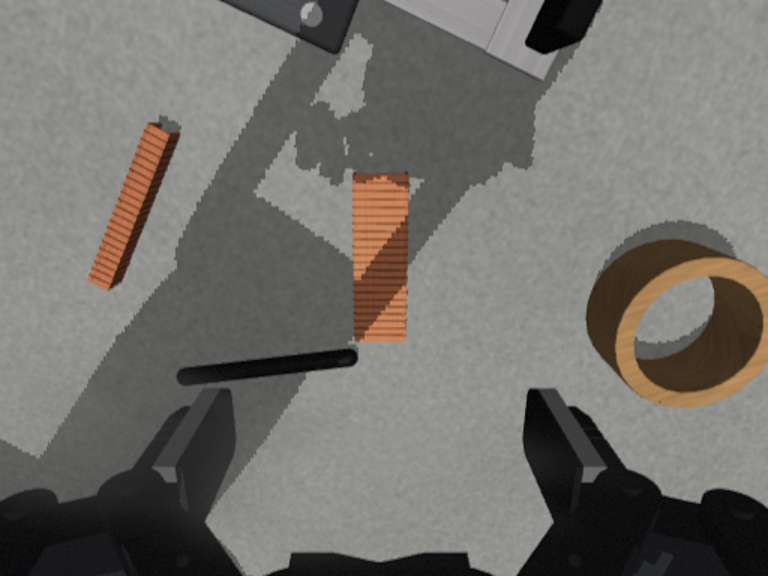

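The wrist view shows the strip at columns 353–408, rows 173–342 (scaled 1.5x), with the pen tip close to its near end at (355,357). I'll refine the fit with this view.

```bash
cat > fit2.py <<'E'
import io,contextlib
with contextlib.redirect_stdout(io.StringIO()): from fit import *
import pickle
w=cam(pickle.load(open("w1.pkl","rb")))
pts=[((55,17,18),(235.3,121.3)),((55,-17,18),(272,120.3)),((-55,17,18),(236.7,228)),((-55,-17,18),(270.7,228)),((55,17,0),(235.3,115.5)),((55,-17,0),(272.3,115.5))]
def wr(p): return (proj(w,box(p)(np.array([k for k,_ in pts])))-[v for _,v in pts]).ravel()
q1=least_squares(wr,q.x); print("wrist only",q1.x[:2],np.degrees(q1.x[2]),wr(q1.x).reshape(-1,2).round(1).tolist())
q2=least_squares(lambda p:np.r_[wr(p),strip(p)],q.x,loss='soft_l1');print("all",q2.x[:2],np.degrees(q2.x[2]))
# heights by triangulation
for W,A,B in [((235.3,121.3),(221.3,187),(236.7,285)),((272,120.3),(209.3,183.8),(246,302.3)),((270.7,228),(223.8,158),(160.7,330)),((236.7,228),(236.5,160.5),(154,310))]:
    print(tri([(w,W),(a,A),(b,B)]))
E
python3 fit2.py
```

```text
wrist only [ 419.90065085 -137.43806157] 11.266591948186015 [[-0.4, -2.7], [0.6, -1.8], [0.2, 1.8], [-0.0, 1.7], [0.5, 0.9], [-0.8, 0.9]]
all [ 421.69126906 -136.7025018 ] 11.120140303962312
(array([ 471.33143467, -109.64778502,   15.55229969]), [3.5888376573966188, 2.0455186899187883, 2.4951139533961415])
(array([ 477.38469902, -140.8294904 ,   17.24732881]), [3.1018518940638398, 2.6287019615222835, 2.8926208796945447])
(array([ 372.38411681, -162.76242287,   16.59096886]), [2.503050739391365, 1.8347424646142036, 1.3632443034336574])
(array([ 365.08936945, -129.69396833,   14.5077165 ]), [2.416762865448061, 2.2787989371273443, 1.5565624867731944])
```

Call:
drive_tool(moves=[[[-2,-1,-25],0],[[-5,-2,-55],0],[[-5,-2,-90],0],[[-5,-2,-125],0],[[-5,-2,-150],0],[[-5,-2,-165],0],[[-5,-2,-173],0],[[-5,-2,-173],0]], fingers=55, squeeze=40)

```text
time: 3.37
tool_pos: [419.8, -136.6, 33.5]
tcp_rot: [-179.9, 0.2, 11.2]
ft_force: [-1.1, 0.0, 0.2]
finger_gap: 54.9
```

Run:
```python
from h import *
from bench import r
q=r.sense();print(q["time"],q["tool_pos"],q["tcp_rot"],q["finger_gap"],q["ft_force"])
s=r.snapshot("side");zoom(s["pixels"],100,200,200,150,4,"pics/s2.png")
s=r.snapshot("wrist");cv2.imwrite("pics/w2.png",cv2.resize(s["pixels"][:,:,::-1],None,fx=1.5,fy=1.5))
```

```text
3.3667 [ 419.8221367  -136.62017376   33.47402341] [-1.79879104e+02  1.67958136e-01  1.11759519e+01] 54.906955697976514 [-1.11271049  0.03614331  0.15850675]
```

View pics/s2.png

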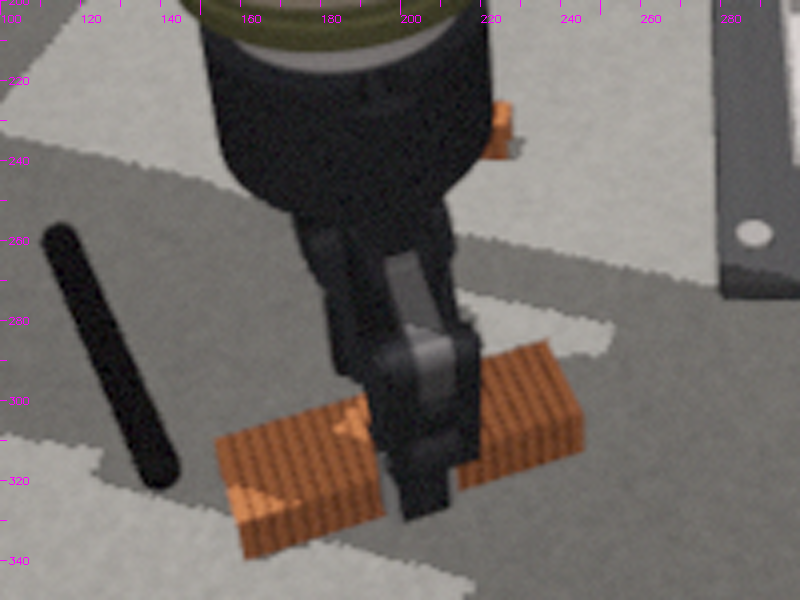

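View pics/w2.png

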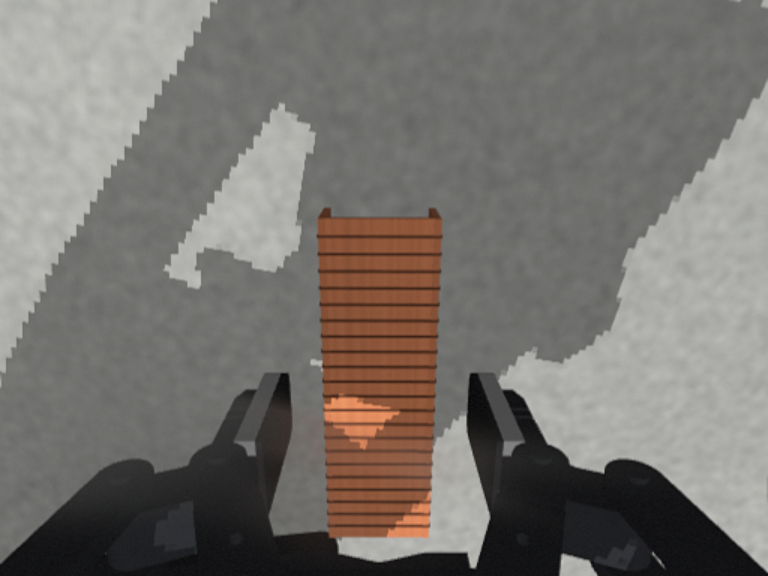

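Call:
drive_tool(moves=[[[0,0,-4],0],[[0,0,-8],0],[[0,0,-10],0],[[0,0,-10],0],[[0,0,-10],0],[[0,0,-10],0],[[0,0,-10],0],[[0,0,-10],0]])

```text
time: 4.13
tool_pos: [421.3, -137.3, 25.4]
tcp_rot: [180.0, -0.0, 11.2]
ft_force: [-0.2, 0.5, 0.2]
finger_gap: 55.2
```

Call:
drive_tool(moves=[[[0,0,0],0],[[0,0,0],0],[[0,0,0],0],[[0,0,0],0],[[0,0,0],0],[[0,0,0],0],[[0,0,0],0],[[0,0,0],0]], fingers=25, squeeze=40)

```text
time: 4.8
tool_pos: [421.5, -137.5, 25.6]
tcp_rot: [180.0, -0.0, 11.2]
ft_force: [-0.7, 0.0, 4.9]
finger_gap: 32.8
```

Run:
```python
from h import *
from bench import r
q=r.sense();print(q["time"],q["tool_pos"],q["tcp_rot"],q["finger_gap"],q["ft_force"])
s=r.snapshot("side");zoom(s["pixels"],100,200,200,150,4,"pics/s3.png")
```

```text
4.8 [ 421.49714608 -137.47226028   25.56921643] [ 1.79978570e+02 -2.43030480e-02  1.11553456e+01] 32.790865712413705 [-7.06785106e-01  2.44455678e-03  4.86678971e+00]
```

View pics/s3.png

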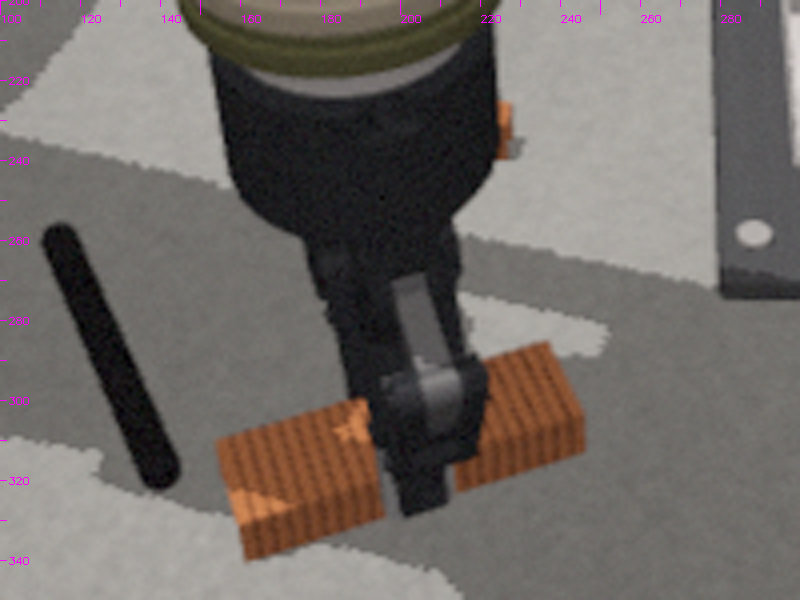

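Gripped. The fingers just touch the bench, with the strip's underside 25.5 mm below the TCP. I'll lift and carry it over the channel.

Call:
drive_tool(moves=[[[0,0,20],0],[[0,0,50],0],[[0,0,85],7],[[15,15,120],14],[[40,40,145],21],[[65,65,165],28],[[90,88,165],35],[[115,112,165],42]])

```text
time: 5.52
tool_pos: [538.1, -24.1, 191.9]
tcp_rot: [179.8, -0.1, 53.5]
ft_force: [0.2, -0.7, -2.1]
finger_gap: 33.2
```

Call:
drive_tool(moves=[[[25,23,0],7],[[50,46,0],14],[[70,65,0],21],[[83,75,0],24.2],[[89,79,0],24.2],[[89,79,0],24.2],[[89,79,0],24.2],[[89,79,0],24.2]])

```text
time: 6.18
tool_pos: [624.3, 52.8, 189.8]
tcp_rot: [-179.9, 0.0, 77.2]
ft_force: [-0.2, -0.7, -2.1]
finger_gap: 32.7
```

Run:
```python
from h import *
from bench import r
import pickle
q=r.sense();print(q["time"],q["tool_pos"],q["tcp_rot"],q["finger_gap"],q["ft_force"])
for n in ("scene","side","wrist"):
    s=r.snapshot(n);pickle.dump(s,open(n+"4.pkl","wb"))
    cv2.imwrite(f"pics/{n}4.png",cv2.resize(s["pixels"][:,:,::-1],None,fx=1.5,fy=1.5))
```

```text
6.1833 [624.33796117  52.83183334 189.76717134] [-1.79927245e+02  3.43199204e-02  7.72277149e+01] 32.68321875595612 [-0.1901702  -0.67345341 -2.09424861]
```

View pics/wrist4.png

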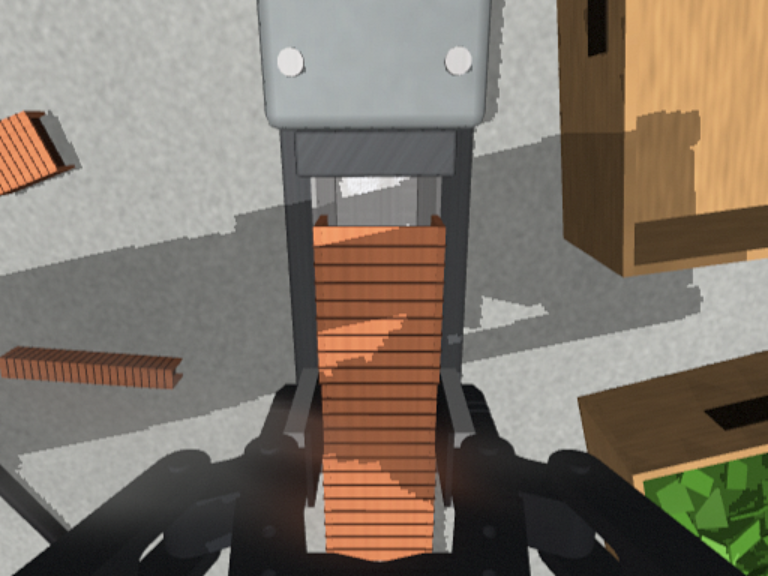

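View pics/side4.png

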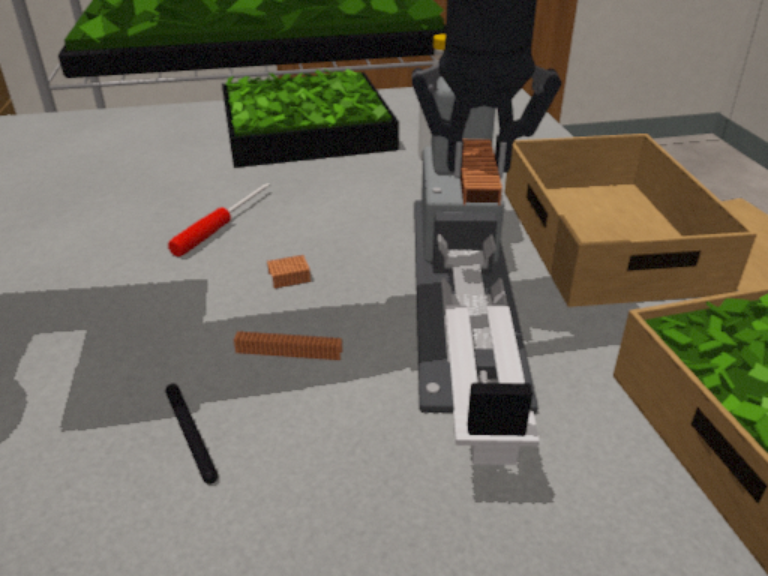

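View pics/scene4.png

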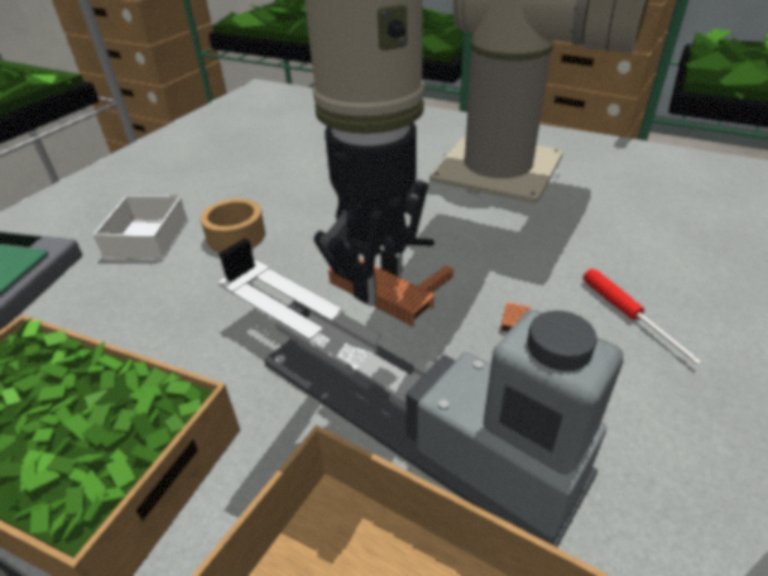

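The wrist view shows the nose top plate at (298–452, 131–175) and the held strip's front end at (314–445, 229). I'll work out both in world coordinates from this camera.

Run:
```python
from h import *
import pickle
s=pickle.load(open("wrist4.pkl","rb"));w=cam(s)
zoom(s["pixels"],180,70,150,110,5,"pics/zw4.png");zoom(s["pixels"],190,280,130,100,5,"pics/zw4b.png")
P=lambda u,v,z:onz(w,(u/1.5-.17,v/1.5-.17),z)
n=[P(298,175,85),P(452,175,85),P(452,131,85),P(299,131,85)]
st=[P(314,229,182.3),P(445,227,182.3),P(432,558,182.3),P(326,553,182.3)]
for p in n+st: print(p.round(1))
yaw=lambda p,q:np.degrees(np.arctan2(*(q-p)[[1,0]]))
print("nose yaw from front edge",yaw(n[0],n[1])+90,yaw(n[3],n[2])+90,"mid front",(n[0]+n[1])/2)
print("strip front mid",(st[0]+st[1])/2,"yaw",yaw(st[0],st[1])+90, yaw(st[3],st[0]),yaw(st[2],st[1]))
```

```text
[603.2 118.3  85. ]
[668.6 103.4  85. ]
[671.9 121.4  85. ]
[608.6 135.9  85. ]
[620.6 110.8 182.3]
[653.5 103.9 182.3]
[629.5  -2.6 182.3]
[596.4   7.1 182.3]
nose yaw from front edge 77.13527907030107 77.1313769566091 mid front [635.89234387 110.8331524   85.        ]
strip front mid [637.06474459 107.34447471 182.3       ] yaw 78.02725076887212 76.87349363271377 77.3043928972309
```

View pics/zw4.png

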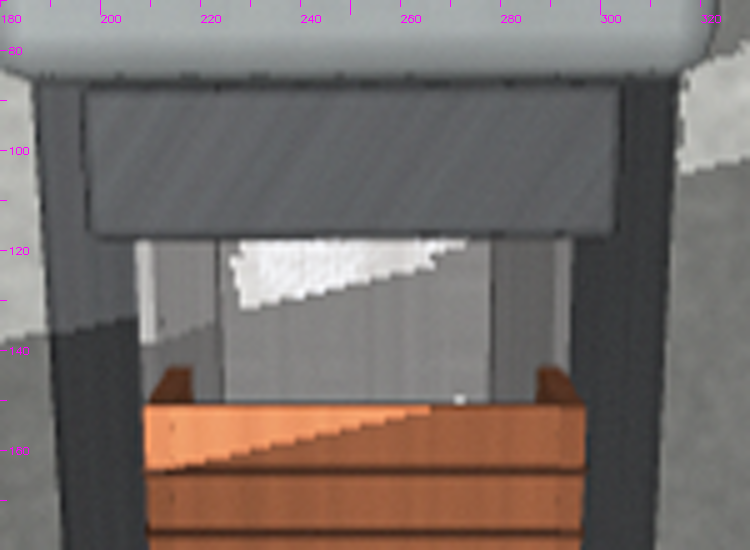

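Call:
drive_tool(moves=[[[-1,-2,0],0],[[-2.4,-4.6,-15],0],[[-2.4,-4.6,-40],0],[[-2.4,-4.6,-65],0],[[-2.4,-4.6,-80],0],[[-2.4,-4.6,-85],0],[[-2.4,-4.6,-85],0],[[-2.4,-4.6,-85],0]])

```text
time: 7.0
tool_pos: [623.2, 48.9, 106.2]
tcp_rot: [180.0, -0.0, 77.3]
ft_force: [-0.1, 0.0, -0.9]
finger_gap: 32.7
```

Run:
```python
from h import *
from bench import r
import pickle
q=r.sense();print(q["time"],q["tool_pos"],q["tcp_rot"],q["finger_gap"],q["ft_force"])
for n in ("side","wrist"):
    s=r.snapshot(n);pickle.dump(s,open(n+"5.pkl","wb"))
    if n=="side": zoom(s["pixels"],260,60,120,130,5,"pics/side5.png")
    else: zoom(s["pixels"],150,20,200,140,4,"pics/wrist5.png")
```

```text
7.0 [623.17837359  48.85903576 106.20740174] [ 1.79954031e+02 -9.57388391e-03  7.73332138e+01] 32.74186643958016 [-0.1443974   0.02384631 -0.85891057]
```

View pics/wrist5.png

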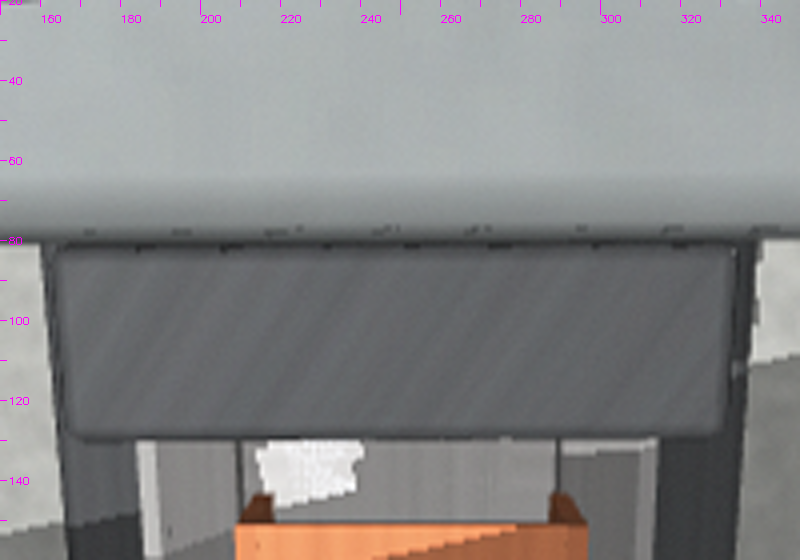

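View pics/side5.png

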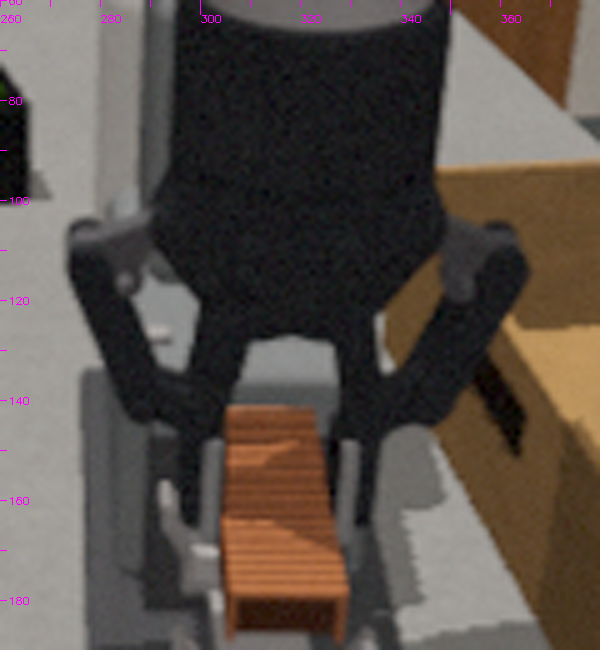

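Run:
```python
from h import *
import pickle
w=cam(pickle.load(open("wrist5.pkl","rb")))
n=(onz(w,(167.5,128.7),85)+onz(w,(330.8,128.7),85))/2
s=(onz(w,(208.8,150.7),98.7)+onz(w,(296.8,150.7),98.7))/2
e=np.array([np.cos(np.radians(77.4)),np.sin(np.radians(77.4))]);l=np.array([-e[1],e[0]])
print(n,s,"gap along",(n-s)[:2]@e,"lateral",(n-s)[:2]@l,"strip front rel tcp",(s[:2]-[623.18,48.86])@e)
```

```text
[636.32292485 110.56531677  85.        ] [636.32377008 103.89006019  98.7       ] gap along 6.514310410537314 lateral 1.456986984177464 strip front rel tcp 56.57198275673675
```

Call:
drive_tool(moves=[[[-1.8,-1.7,0],0],[[-1.8,-1.7,-5],0],[[-1.8,-1.7,-12],0],[[-1.8,-1.7,-20],0],[[-1.8,-1.7,-26],0],[[-1.8,-1.7,-30],0],[[-1.8,-1.7,-32],0],[[-1.8,-1.7,-32],0]])

```text
time: 7.77
tool_pos: [620.4, 47.4, 72.1]
tcp_rot: [-179.9, 0.0, 77.4]
ft_force: [0.6, -0.0, -1.7]
finger_gap: 32.8
```

Run:
```python
from h import *
from bench import r
import pickle
q=r.sense();print(q["time"],q["tool_pos"],q["tcp_rot"],q["finger_gap"],q["ft_force"],q["wrist_torque"])
for n in ("side","wrist"):
    s=r.snapshot(n);pickle.dump(s,open(n+"6.pkl","wb"))
    if n=="side": zoom(s["pixels"],260,90,120,130,5,"pics/side6.png")
    else: zoom(s["pixels"],110,20,280,180,2,"pics/wrist6.png")
```

```text
7.7667 [620.39104181  47.43201135  72.13571133] [-1.79902937e+02  2.20915511e-02  7.73573372e+01] 32.77409889319606 [ 0.55917196 -0.02546602 -1.70124016] [ 0.00914361 -0.05987422  0.04843291]
```

View pics/wrist6.png

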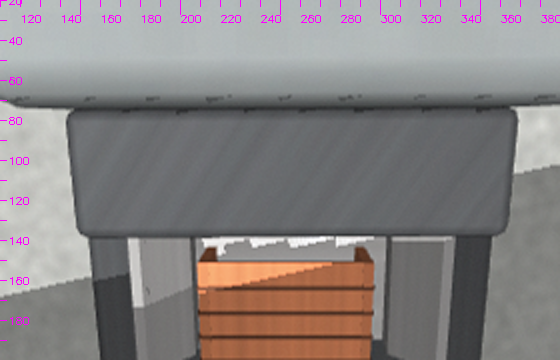

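View pics/side6.png

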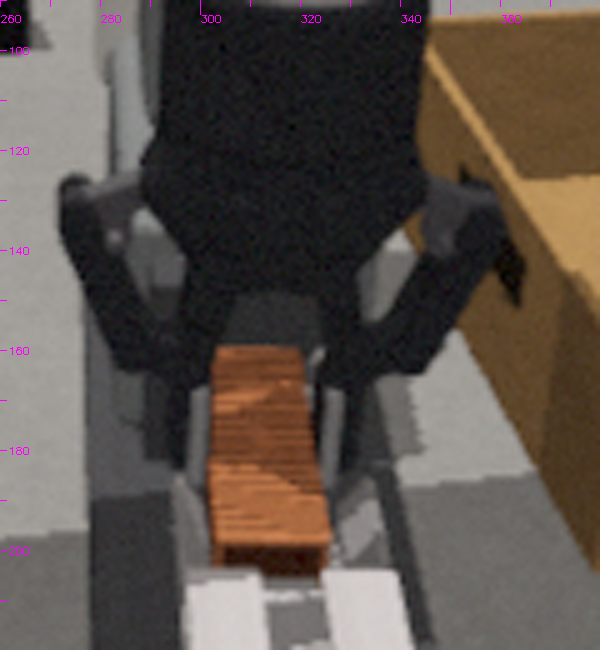

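The strip sits between the walls, within 1 mm of centre. I'll lower it onto the floor.

Call:
drive_tool(moves=[[[0.3,0,-1],0],[[0.3,0,-2],0],[[0.3,0,-3],0],[[0.3,0,-3],0],[[0.3,0,-3],0],[[0.3,0,-3],0],[[0.3,0,-3],0],[[0.3,0,-3],0]])

```text
time: 8.53
tool_pos: [621.6, 47.4, 70.6]
tcp_rot: [180.0, -0.0, 77.4]
ft_force: [1.0, 0.1, 2.1]
finger_gap: 33.3
```

Call:
drive_tool(moves=[[[0,0,0],0],[[0,0,0],0],[[0,0,0],0],[[0,0,0],0],[[0,0,0],0],[[0,0,0],0],[[0,0,0],0],[[0,0,0],0]], fingers=50)

```text
time: 9.2
tool_pos: [621.3, 47.4, 70.3]
tcp_rot: [180.0, -0.0, 77.4]
ft_force: [-0.1, 0.8, 0.1]
finger_gap: 50.1
```

Call:
drive_tool(moves=[[[0,0,3],0],[[0,0,10],0],[[0,0,25],0],[[0,0,50],0],[[0,0,80],0],[[0,0,110],0],[[0,0,120],0],[[0,0,120],0]])

```text
time: 9.87
tool_pos: [623.9, 47.4, 195.7]
tcp_rot: [179.5, -0.1, 77.4]
ft_force: [1.4, 0.4, 1.0]
finger_gap: 50.0
```

Run:
```python
from h import *
from bench import r
import pickle
q=r.sense();print(q["time"],q["tool_pos"],q["tcp_rot"],q["finger_gap"],q["ft_force"])
for n in ("scene","side","wrist"):
    s=r.snapshot(n);pickle.dump(s,open(n+"7.pkl","wb"))
    if n=="side": zoom(s["pixels"],260,130,120,180,4,"pics/side7.png")
    elif n=="scene": zoom(s["pixels"],140,145,190,140,4,"pics/scene7.png")
    else: cv2.imwrite("pics/wrist7.png",cv2.resize(s["pixels"][:,:,::-1],None,fx=1.5,fy=1.5))
```

```text
9.8667 [623.94054601  47.42866466 195.73119056] [ 1.79536320e+02 -1.00390024e-01  7.73628883e+01] 50.01329906678418 [1.43577967 0.37912068 0.99282824]
```

View pics/wrist7.png

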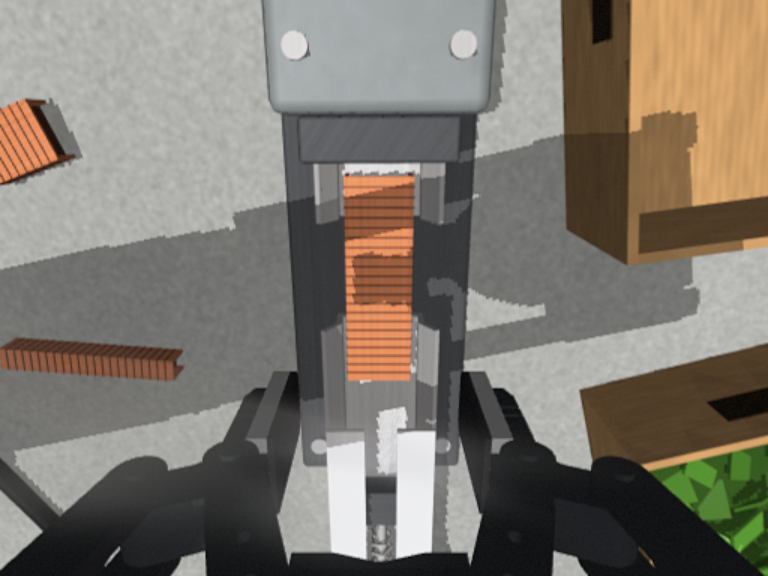

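View pics/side7.png

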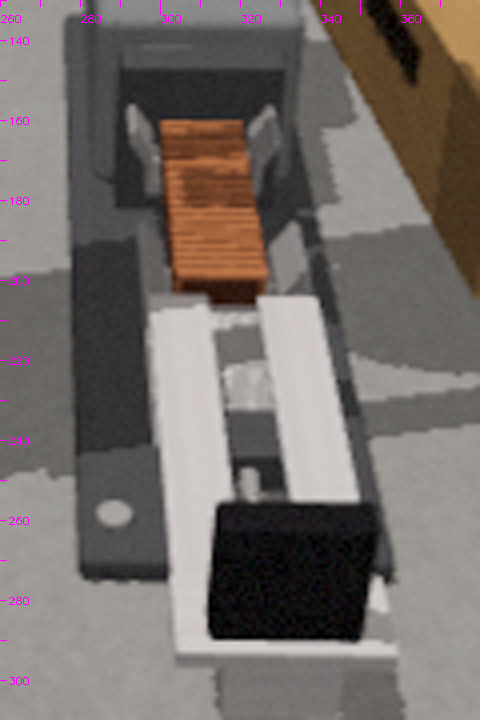

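View pics/scene7.png

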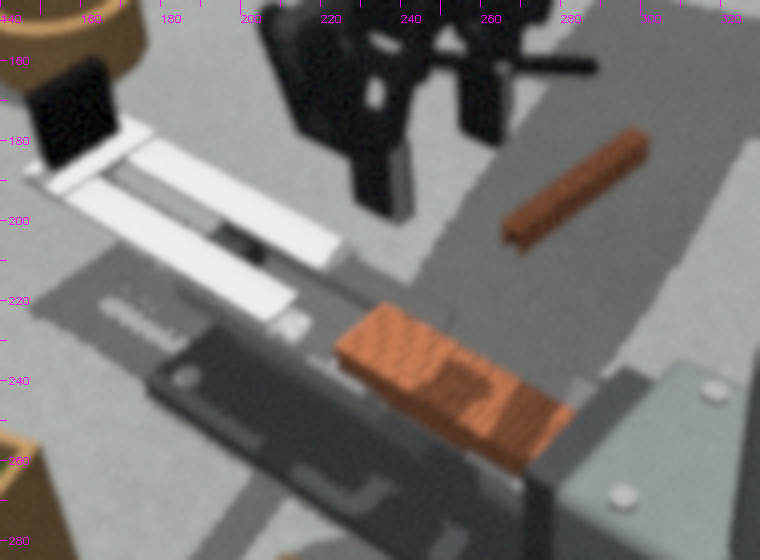

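The strip lies flat and square in the channel. Before going behind the tab I'll check where the ring cup stands.

Run:
```python
from h import *
import pickle
w=cam(pickle.load(open("w1.pkl","rb")));a=cam(pickle.load(open("scene4.pkl","rb")))
print(tri([(w,(463,222)),(a,(155,142))]))
for u in [(700,255),(620,335),(680,405),(765,330)]: print(onz(w,(u[0]/1.5,u[1]/1.5),45))
# tab top in wrist1: corners
for u in [(602,0),(530,45)]: print(onz(w,(u[0]/1.5,u[1]/1.5),119.5))
```

```text
(array([ 423.80910179, -327.39741985,   49.18273351]), [0.7190753493224318, 0.7190753493226046])
[ 469.50943968 -315.39067593   45.        ]
[ 412.73514587 -287.34883577   45.        ]
[ 373.77492822 -341.7417621    45.        ]
[ 432.91519125 -372.54168485   45.        ]
[ 562.95985132 -190.97950426  119.5       ]
[ 543.51803805 -169.48347818  119.5       ]
```

Call:
drive_tool(moves=[[[-8,-36,0],0],[[-16,-72,0],0],[[-24,-109,0],0],[[-32,-146,0],0],[[-40,-183,0],0],[[-48,-220,0],0],[[-56,-256,0],0],[[-63,-289,0],0]], fingers=0)

```text
time: 10.68
tool_pos: [556.3, -243.1, 187.7]
tcp_rot: [-179.8, -0.0, 77.3]
ft_force: [0.4, 0.5, -0.7]
finger_gap: -0.1
```

Call:
drive_tool(moves=[[[0,0,0],0],[[0,0,-20],0],[[0,0,-45],0],[[0,0,-70],0],[[0,0,-83],0],[[0,0,-83],0],[[0,0,-83],0],[[0,0,-83],0]])

```text
time: 11.35
tool_pos: [559.0, -241.6, 108.4]
tcp_rot: [179.9, 0.0, 77.4]
ft_force: [0.4, -0.2, -0.1]
finger_gap: 0.2
```

Run:
```python
from h import *
from bench import r
import pickle
q=r.sense();print(q["time"],q["tool_pos"],q["tcp_rot"],q["finger_gap"],q["ft_force"])
for n in ("scene","side","wrist"):
    s=r.snapshot(n);pickle.dump(s,open(n+"8.pkl","wb"))
    if n=="side": zoom(s["pixels"],220,130,200,190,3,"pics/side8.png")
    elif n=="scene": zoom(s["pixels"],80,85,190,140,4,"pics/scene8.png")
    else: cv2.imwrite("pics/wrist8.png",cv2.resize(s["pixels"][:,:,::-1],None,fx=1.5,fy=1.5))
```

```text
11.35 [ 559.00856483 -241.64106652  108.3653463 ] [1.79935121e+02 1.57615553e-02 7.73749119e+01] 0.18949219687992488 [ 0.41227565 -0.24266071 -0.09860073]
```

View pics/wrist8.png

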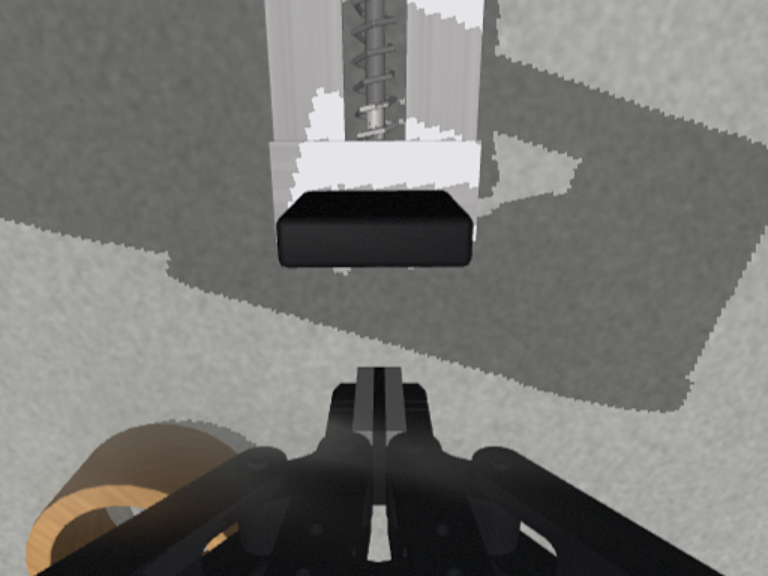

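View pics/scene8.png

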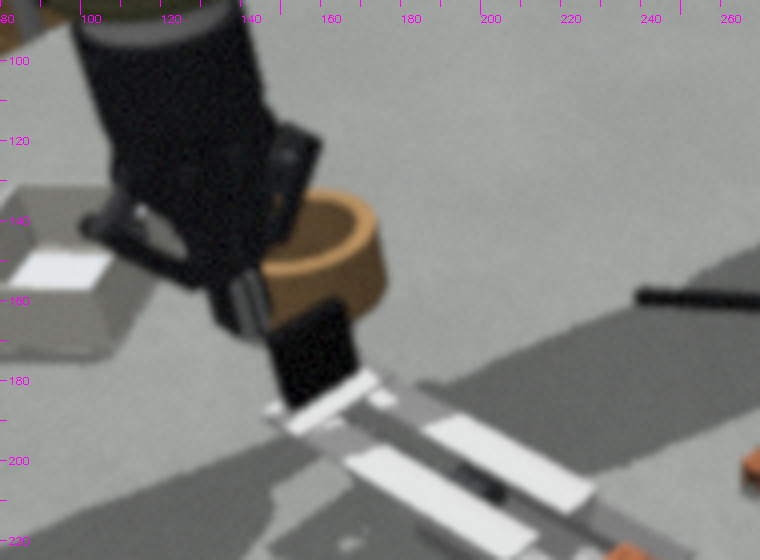

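View pics/side8.png

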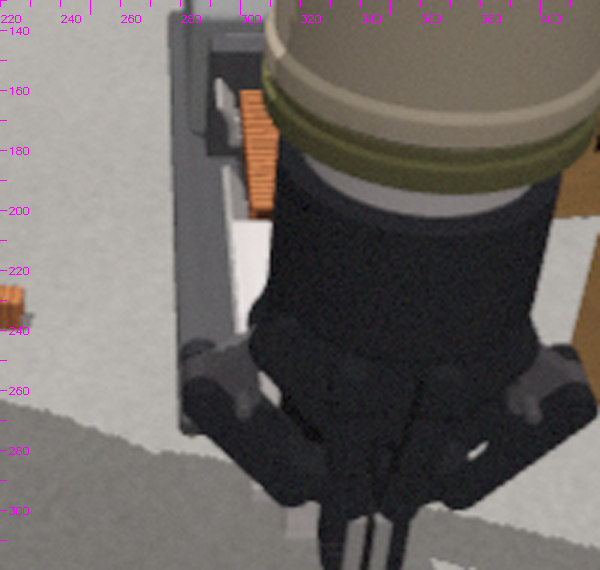

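The tab's rear top edge is at row 266 and the shut fingers at row 370, centred on it to within about 1 mm. I'll work out the push distance.

Run:
```python
from h import *
import pickle
w=cam(pickle.load(open("wrist8.pkl","rb")))
e=np.array([np.cos(np.radians(77.4)),np.sin(np.radians(77.4))]);l=np.array([-e[1],e[0]]);t=np.array([559.0,-241.6])
p=onz(w,(375/1.5,266/1.5),119.5);f=onz(w,(375/1.5,223/1.5),119.5)
print("tab rear",p,(p[:2]-t)@e,"lat",(p[:2]-t)@l,"front",(f[:2]-t)@e)
O=np.array([619.8,37.4]);print("local rear x using wrist origin",(p[:2]-O)@e,"joint",-131-(p[:2]-O)@e)
```

```text
tab rear [ 569.87909022 -192.04459448  119.5       ] 50.73515089449281 lat 0.1930902931253616 front 60.55010454803953
local rear x using wrist origin -234.8087347633275 joint 103.8087347633275
```

Call:
drive_tool(moves=[[[4,18,0],0],[[7,31.5,0],0],[[8.5,38,0],0],[[9.7,43.5,0],0],[[11,49.5,0],0],[[12.5,56,0],0],[[14,63,0],0],[[15.5,70,0],0]])

```text
time: 12.17
tool_pos: [574.2, -172.7, 108.4]
tcp_rot: [179.9, 0.1, 77.3]
ft_force: [-1.6, -6.2, 2.2]
finger_gap: 0.4
```

Call:
drive_tool(moves=[[[1.5,7,0],0],[[3.1,14,0],0],[[4.7,21,0],0],[[6.3,28,0],0],[[7.8,35,0],0],[[9.2,41,0],0],[[10.5,47,0],0],[[11.6,52,0],0]])

```text
time: 12.83
tool_pos: [585.6, -120.6, 108.3]
tcp_rot: [179.9, 0.1, 77.4]
ft_force: [-3.9, -6.5, 3.6]
finger_gap: 0.0
```

Run:
```python
from h import *
from bench import r
import pickle
q=r.sense();print(q["time"],q["tool_pos"],q["tcp_rot"],q["finger_gap"],q["ft_force"])
s=r.snapshot("wrist");pickle.dump(s,open("wrist9.pkl","wb"));cv2.imwrite("pics/wrist9.png",cv2.resize(s["pixels"][:,:,::-1],None,fx=1.5,fy=1.5))
```

```text
12.8333 [ 585.61712579 -120.62041901  108.33177315] [1.79943153e+02 1.37324334e-01 7.73606478e+01] 0.01829714806078579 [-3.9247787  -6.50806775  3.61315154]
```

View pics/wrist9.png

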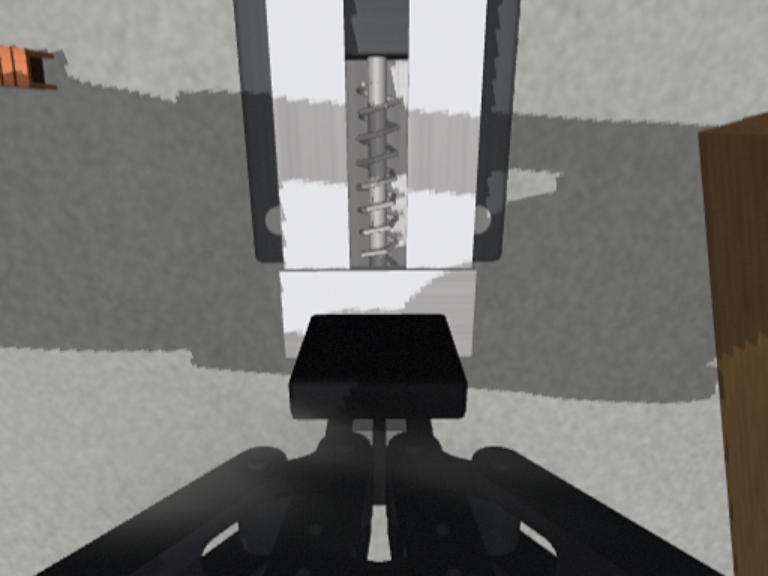

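The rail is sliding at about 7 N with roughly 20 mm left. I'll slow down and watch the force.

Call:
drive_tool(moves=[[[0.5,2.2,0],0],[[1,4.4,0],0],[[1.4,6.4,0],0],[[1.8,8.3,0],0],[[2.2,10,0],0],[[2.5,11.5,0],0],[[2.8,12.7,0],0],[[3,13.7,0],0]])

```text
time: 13.55
tool_pos: [588.5, -107.5, 108.3]
tcp_rot: [179.9, 0.2, 77.3]
ft_force: [-3.1, -7.6, 3.7]
finger_gap: 0.3
```

Call:
drive_tool(moves=[[[0.2,0.8,0],0],[[0.4,1.6,0],0],[[0.5,2.4,0],0],[[0.7,3.1,0],0],[[0.8,3.6,0],0],[[0.9,4,0],0],[[0.9,4,0],0],[[0.9,4,0],0]])

```text
time: 14.22
tool_pos: [589.4, -103.5, 108.3]
tcp_rot: [179.9, 0.2, 77.3]
ft_force: [-4.2, -8.0, 4.4]
finger_gap: -0.2
```

Call:
drive_tool(moves=[[[0.1,0.5,0],0],[[0.2,1,0],0],[[0.3,1.5,0],0],[[0.4,2,0],0],[[0.5,2.5,0],0],[[0.5,2.5,0],0],[[0.5,2.5,0],0],[[0.5,2.5,0],0]])

```text
time: 14.88
tool_pos: [589.7, -102.2, 108.3]
tcp_rot: [179.9, 0.2, 77.3]
ft_force: [-5.7, -12.5, 4.8]
finger_gap: -0.0
```

Run:
```python
from h import *
from bench import r
import pickle
q=r.sense();print(q["time"],q["tool_pos"],q["finger_gap"],q["ft_force"])
for n in ("scene","wrist"):
    s=r.snapshot(n);pickle.dump(s,open(n+"10.pkl","wb"))
    if n=="scene": zoom(s["pixels"],140,145,190,140,4,"pics/scene10.png")
    else: cv2.imwrite("pics/wrist10.png",cv2.resize(s["pixels"][:,:,::-1],None,fx=1.5,fy=1.5))
```

```text
14.8833 [ 589.67335288 -102.20618312  108.33134768] -0.043366402208575204 [ -5.68995283 -12.47404194   4.8438179 ]
```

View pics/scene10.png

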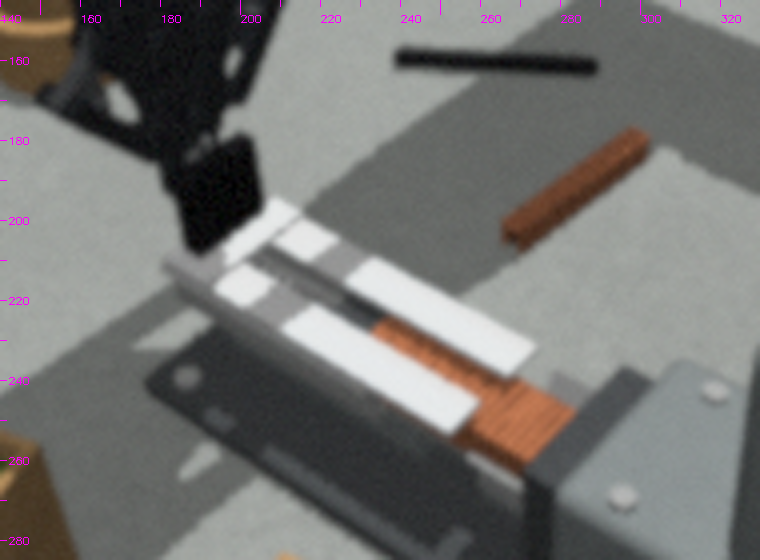

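View pics/wrist10.png

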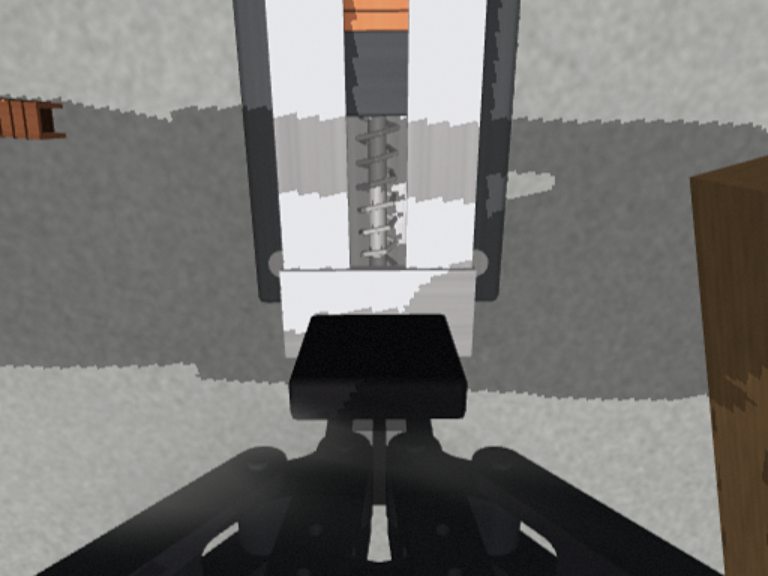

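The force is rising (13.7 N). I'll push a little more to tell the end stop from the follower spring.

Call:
drive_tool(moves=[[[0.1,0.5,0],0],[[0.2,1,0],0],[[0.3,1.5,0],0],[[0.4,2,0],0],[[0.4,2,0],0],[[0.4,2,0],0],[[0.4,2,0],0],[[0.4,2,0],0]])

```text
time: 15.65
tool_pos: [589.7, -102.1, 108.4]
tcp_rot: [179.9, 0.4, 77.3]
ft_force: [-7.7, -20.3, 3.8]
finger_gap: -0.3
```

The position held while the force rose to 22 N, so the rail is at its stop. I'll back off straight to the rear, rise and check.

Call:
drive_tool(moves=[[[-1,-4.5,0],0],[[-3,-13,0],0],[[-6,-28,0],0],[[-12,-53,0],0],[[-18,-80,20],0],[[-22,-98,55],0],[[-22,-98,90],0],[[-22,-98,100],0]])

```text
time: 16.32
tool_pos: [570.3, -197.6, 213.9]
tcp_rot: [179.5, 0.1, 77.3]
ft_force: [0.0, 0.2, 1.1]
finger_gap: 0.3
```

Call:
drive_tool(moves=[[[0,0,35],0],[[5,20,70],0],[[10,50,90],0],[[18,80,100],0],[[26,116,100],0],[[34,152,100],0],[[40,180,100],0],[[40,180,100],0]])

```text
time: 16.98
tool_pos: [608.9, -9.7, 307.4]
tcp_rot: [180.0, -0.2, 77.7]
ft_force: [0.1, -0.9, 0.2]
finger_gap: 0.2
```

Run:
```python
from h import *
from bench import r
import pickle
q=r.sense();print(q["time"],q["tool_pos"],q["finger_gap"],q["ft_force"])
for n in ("scene","side","wrist"):
    s=r.snapshot(n);pickle.dump(s,open(n+"11.pkl","wb"))
    if n=="scene": zoom(s["pixels"],140,145,190,140,4,"pics/scene11.png")
    elif n=="side": zoom(s["pixels"],260,130,120,180,4,"pics/side11.png")
    else: cv2.imwrite("pics/wrist11.png",cv2.resize(s["pixels"][:,:,::-1],None,fx=1.5,fy=1.5))
```

```text
16.9833 [608.8568926   -9.65815954 307.41637737] 0.212110544525104 [ 0.10205471 -0.88476187  0.19318337]
```

View pics/scene11.png

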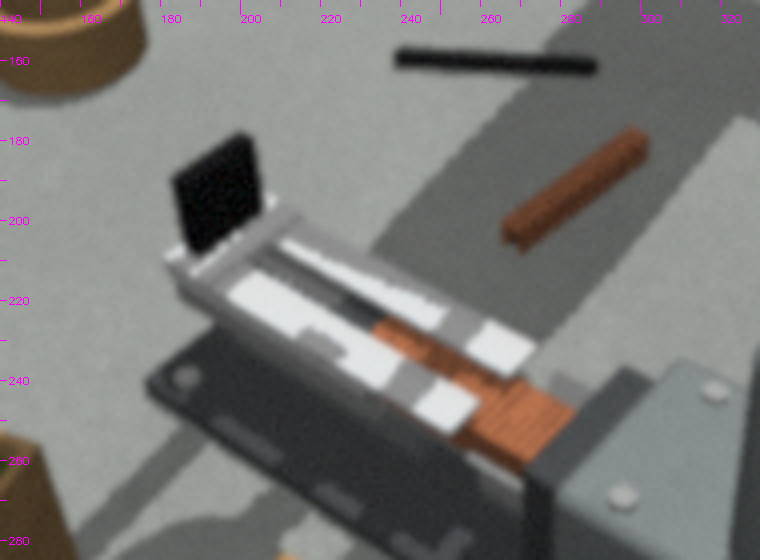

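View pics/side11.png

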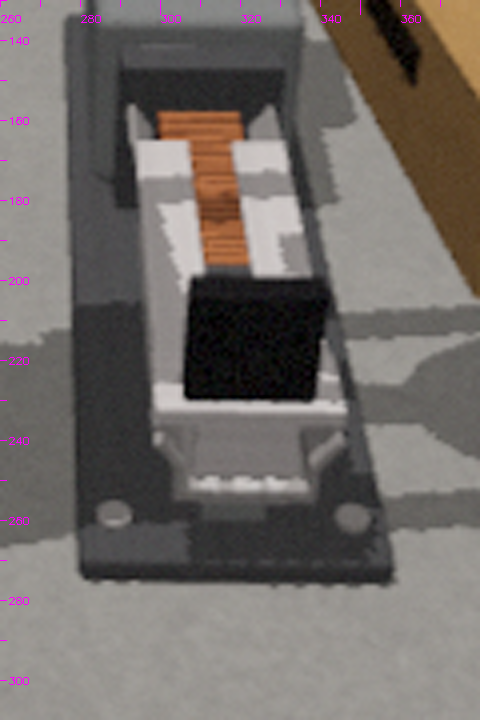

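View pics/wrist11.png

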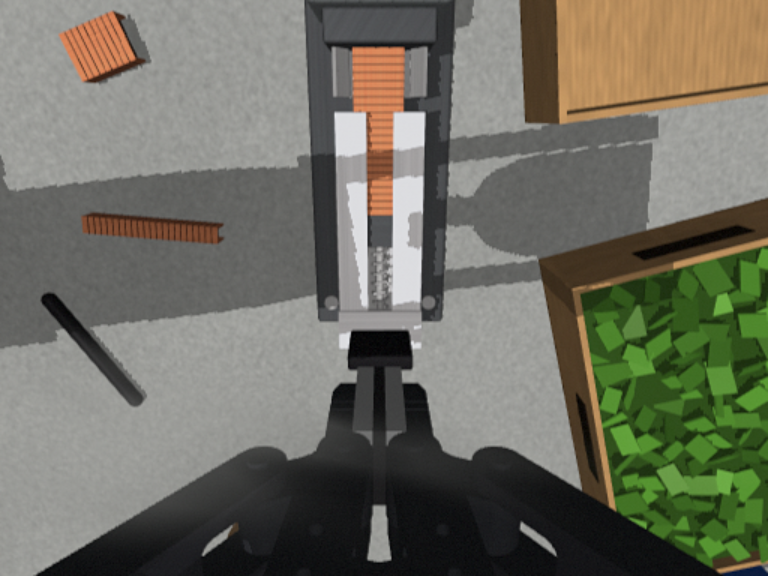

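Everything looks home. I'll check numerically the distance from the bar fronts, strip rear end and tab to the nose.

Run:
```python
from h import *
import pickle
s=pickle.load(open("wrist11.pkl","rb"));w=cam(s);zoom(s["pixels"],200,0,110,120,5,"pics/zw11.png")
zoom(s["pixels"],215,130,80,50,8,"pics/zw11b.png")
```

```text
(no output)
```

View pics/zw11.png

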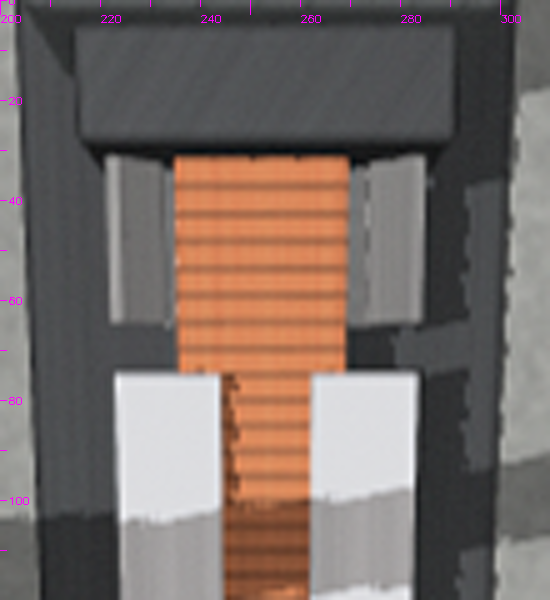

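View pics/zw11b.png

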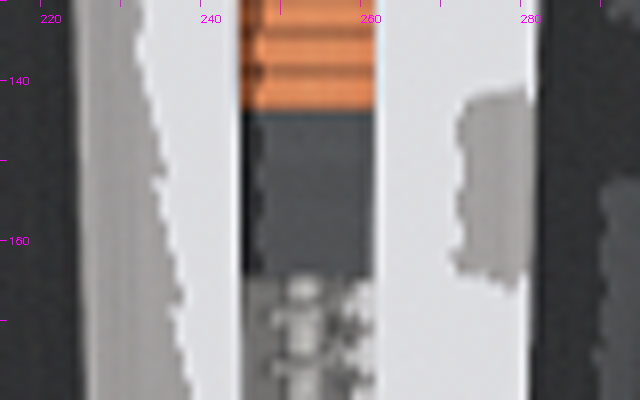

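Run:
```python
from h import *
import pickle
w=cam(pickle.load(open("wrist11.pkl","rb")))
e=np.array([np.cos(np.radians(77.4)),np.sin(np.radians(77.4))])
g=lambda v,z:onz(w,(252,v),z)[:2]@e
n=g(28,85);f=g(31,63);b=g(74.2,73);s=g(143.3,63);t=g(365/1.5,119.5)
print("nose-bar (40 exp)",n-b,"nose-strip front",n-f,"strip length seen (110)",f-s,"nose-strip rear(110)",n-s,"nose-tab rear (206)",n-t)
from bench import r
print(r.sense()["time"])
```

```text
nose-bar (40 exp) 39.86629652024257 nose-strip front -0.1525586674545707 strip length seen (110) 110.56539772687745 nose-strip rear(110) 110.41283905942288 nose-tab rear (206) 201.93127260246246
17.1333
```

```bash
python3 -c "
from bench import r
print(r.hand_in())"
```

```text
the job is handed in; nothing more can be done
None
```

The full-size strip is in the stapler channel, crown up, and the rail is pushed fully home with the follower holding the strip against the nose. I handed the job in at about 17 s, with the arm clear of everything.

I gripped the strip at its middle and laid it about 9 mm short of the nose. I then pushed the black tab from behind with the fingers shut. At the end the fingers stopped moving while the push force rose to 22 N, so the rail was at its stop.

Last checks from the wrist camera, after backing off:

| Distance | Measured (mm) | Expected (mm) |
|---|---|---|
| Nose to rail bar fronts | 39.9 | 40 |
| Nose to strip front | -0.2 (touching) | 0 |
| Nose to strip rear end | 110.4 | 110 |
| Nose to tab rear face | 202 | 206 |

- **Other views:** the wrist view also showed the follower touching the strip's rear. The two fixed cameras agreed with it, and the bystander strips had not moved.
- **Disagreements:** the tab distance is 4 mm off; I put that down to reading its dark, rounded edge. Early on, the fixed and wrist cameras differed by about 2 mm sideways and 4 mm lengthwise on the stapler's position. I placed the strip by the wrist camera.

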